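# Line up the valves of a filtration manifold

### The arm

A 7-joint arm with a two-finger parallel gripper is mounted at the origin on the work surface. World frame = base frame: x ahead of the robot, y to its left, z up, the work surface at z = 0. Lengths are in m, angles in rad, forces in N, time in s.
With the tool pointing down it reaches from about 0.4 to 0.875 m from the base axis. Payload 6.5 kg.
Tool frame: the origin (TCP) lies between the finger pads; the fingertips stand 14 mm ahead of it and the grasp point (between the pads) lies 5 mm behind it (robot.tips_ahead is the distance from the TCP to the fingertips, in m); z points along the fingers, y is the direction in which the jaws open and shut (so a half turn about z gives the same grasp; the last joint's range is limited). The gripper opens to 85 mm and grips with 20 to 120 N. Pads are 22 mm wide; open, the fingers measure 114 mm over their backs; the gripper's body (76 mm by 85 mm) begins 54 mm behind the grasp point. The pads swing forward as they close: fully open they stand 13 mm farther back than shut.
Start: joints at [-1.332, 0.536, -0.004, 1.538, 0.003, 1.067, -0.071], TCP at [0.195, 0.62, 0.215] pointing down, gripper open.
Joint ranges: [-2.7, 2.7], [-0.37, 2.16], [-1.27, 1.26], [0.24, 2.4], [-1.31, 4.45], [0.19, 1.91], [-2.76, 2.76]. Speed limits (rad/s): [2.39, 2.39, 3.14, 3.14, 3.14, 3.14, 3.14].

### API

Orientations are given as [roll, pitch, yaw] about the fixed x, y, z axes, in that order (R = Rz(yaw) Ry(pitch) Rx(roll)).
In Python, from station import status, optics, ticket, robot gives the robot as it stands.
- The arm moves only by the tool send_rows, never from a script. Its argument "motion" is one flat list of numbers, 7 for each row, row after row: the opening, from -1 (shut) to 1 (fully open), then the shift along the tool's x, y, z scaled (see below), then the turn, a rotation vector about the tool's x, y, z scaled (see below). A call has 1 to 5 rows; each row is the pose to reach, as a shift and turn from the pose commanded when the call began, along the tool's axes at that moment; what a row does not reach only later rows make up. The controller multiplies each number of a shift by 0.25 m and each number of a turn by 60 degrees. A row lasts 1/10 s, in which the tool goes at most 50 mm and 8.59 degrees, less where a joint would pass 70% of its speed; a pose out of reach is approached as far as the arm can. A call with a number of a shift or a turn outside -1 to 1 is refused whole. A call with a gripper value outside its range is refused whole. The fingers move at their own pace and stop on an object; "grip_force" is the grip in N (left out, the last holds). Time passes only in rows, so rows that repeat a pose let the fingers close. It gives the time, the measured TCP pose, the force and the opening at its end, in the units of the state.
- status.state(): the state, without advancing time (a new reading comes with each control period).
- optics.grab_frame(name): name is "scene" or "top" or "wrist"; returns the picture (480x640x3 uint8, red, green, blue); there is no depth.
- optics.camera_params(name): a dict with "camera_matrix" (3x3 intrinsics, pixels), "k1" (the pictures are not rectified: a ray, as slopes to the right and down, at radius r is drawn at 1 + k1 r^2 times it, then the intrinsics apply), "cam_to_world" (4x4, takes a point from camera to world coordinates). Camera axes: x right, y up, looking along -z (the intrinsics and any distortion apply to the point x, -y, -z); pixel columns grow to the right and rows downward; lengths in m; the calibration is good to about 2 mm. A picture is of the moment at which its call begins: read the wrist's pose just before it. camera_params takes no time and is no camera call; for the wrist camera it gives the pose at the moment of the call.
- ticket.close_job(): hands the job in, once; it reports no verdict.
The state is a dict: "time": time; "joints": joint angles; "joint_velocities": joint speeds; "joint_torque": joint torques, N m; "position": TCP position; "tool_rot": TCP orientation; "contact_force": force on the tool from outside, world axes, zero at the start; "wrist_torque": the same for the moment, N m; "grip_width": finger opening in m.
Only numpy, scipy, OpenCV 4.12 (cv2) and the standard library are available. Lean on these libraries where they do the work, as an engineer would, in place of code of your own. Each camera call takes 0.05 s, during which the arm holds its last target. There are 200 camera calls.

### The job

Line up the vacuum filtration manifold for the next run: with one fingertip push the blue lever of the bare place (the one with no funnel) round until its valve is fully shut, and push the levers of the two places that carry funnels round until those valves are fully open. A lever square across its pipe is shut, in line with its pipe is open. Push gently without gripping or lifting anything, do not force a lever against its stop, and leave the funnels and everything else standing where they are.

Things in the scene. Friction and masses are not known exactly. Their poses are not given: they have to be found in the camera images.
- manifold: Fixed vacuum filtration manifold. Origin on the bench under the middle valve stem, x along the branch pipes from header to seats, y along the header. Stems at x 0, y 170, 0, -170 mm (which is which varies). Header pipe 34 mm thick at x -65 mm, top 72 mm up; branch pipes 21 mm, axes 55 mm up; brass valves, tops 74 mm up; drip plate 6 mm; receiver with gauge at x 130, y -340 mm, 105 mm wide, 245 tall.
- valve_empty (a joint): Ball valve of the bare place, whose seat carries no funnel: lever angle, rad. 0 = fully shut, lever square across its pipe along the manifold's +y; 1.571 = fully open, in line with the pipe, pointing back over the header (manifold -x). Opens anticlockwise from above; hard stops 0.05 rad past both; stays where left; about 5 N moves it. Blue sleeve 18 mm wide, 12 thick, 92 to 104 mm above the bench, 30 to 100 mm from the stem.
- pivot_empty (a point): Point on the vertical stem axis of the valve of the bare place, whose seat carries no funnel, at the sleeve's mid-height (98 mm above the bench).
- tip_empty (a point): Free end of the blue lever of the valve of the bare place, whose seat carries no funnel: on its centre line, 100 mm from the stem axis, at mid-height; moves with the lever.
- seat_empty (a point): Centre of the top of the filter base of the bare place, whose seat carries no funnel: a steel disc 64 mm across with a white sintered middle, 105 mm above the bench, 165 mm beyond the valve stem.
- valve_full1 (a joint): Ball valve of the place that carries funnel 1: lever angle, rad. 0 = fully shut, lever square across its pipe along the manifold's +y; 1.571 = fully open, in line with the pipe, pointing back over the header (manifold -x). Opens anticlockwise from above; hard stops 0.05 rad past both; stays where left; about 5 N moves it. Blue sleeve 18 mm wide, 12 thick, 92 to 104 mm above the bench, 30 to 100 mm from the stem.
- pivot_full1 (a point): Point on the vertical stem axis of the valve of the place that carries funnel 1, at the sleeve's mid-height (98 mm above the bench).
- tip_full1 (a point): Free end of the blue lever of the valve of the place that carries funnel 1: on its centre line, 100 mm from the stem axis, at mid-height; moves with the lever.
- seat_full1 (a point): Centre of the top of the filter base of the place that carries funnel 1: a steel disc 64 mm across with a white sintered middle, 105 mm above the bench, 165 mm beyond the valve stem.
- valve_full2 (a joint): Ball valve of the place that carries funnel 2: lever angle, rad. 0 = fully shut, lever square across its pipe along the manifold's +y; 1.571 = fully open, in line with the pipe, pointing back over the header (manifold -x). Opens anticlockwise from above; hard stops 0.05 rad past both; stays where left; about 5 N moves it. Blue sleeve 18 mm wide, 12 thick, 92 to 104 mm above the bench, 30 to 100 mm from the stem.
- pivot_full2 (a point): Point on the vertical stem axis of the valve of the place that carries funnel 2, at the sleeve's mid-height (98 mm above the bench).
- tip_full2 (a point): Free end of the blue lever of the valve of the place that carries funnel 2: on its centre line, 100 mm from the stem axis, at mid-height; moves with the lever.
- seat_full2 (a point): Centre of the top of the filter base of the place that carries funnel 2: a steel disc 64 mm across with a white sintered middle, 105 mm above the bench, 165 mm beyond the valve stem.
- funnel1_mid (a point): Centre, half-way up, of funnel 1: an open steel cup 80 mm across and 100 mm tall, 0.28 kg, standing loose on its seat (top 205 mm above the bench).
- funnel2_mid (a point): Centre, half-way up, of funnel 2: an open steel cup 80 mm across and 100 mm tall, 0.28 kg, standing loose on its seat (top 205 mm above the bench).
- dish_mid (a point): Bystander: a closed glass petri dish, 59 mm across and 16 mm high, lying on the drip plate between two branch pipes, loose; the point is on its axis 8 mm above its foot. Leave it alone.
- jar_mid (a point): Bystander: a small amber jar with a white cap, 38 mm across and 50 mm high, standing on the drip plate between two branch pipes, loose; the point is on its axis 25 mm above its foot. Leave it alone.
- measure_mid (a point): Bystander: a conical measuring glass on a foot, 60 mm across and 140 mm tall, to the left of the manifold, loose; the point is on its axis 70 mm above its foot. Leave it alone.
- beaker_mid (a point): Bystander: a beaker, 68 mm across and 90 mm tall, on the left, loose; the point is on its axis 45 mm above its foot. Leave it alone.
- washbottle_mid (a point): Bystander: a wash bottle with a red cap and spout, 72 mm across and 190 mm tall over the spout, on the right, loose; the point is on its axis 75 mm above its foot. Leave it alone.
- sample_mid (a point): Bystander: a white sample bottle with a blue cap, 54 mm across and 110 mm tall, on the right, loose; the point is on its axis 55 mm above its foot. Leave it alone.
Mind the look-alikes: they are no part of the job. Leave any purple look-alike of the part that bears funnel2_mid alone.

How it is judged:
By the outcome, as a careful person would: the job done as asked, in the order asked, and still so for the second after the job is handed in, with the robot touching nothing.
It also fails if it takes over 72 s, if anything falls off the work surface, if the arm or the gripper's body presses on something with over 40 N, if the wrist force passes 120 N, or if a joint passes its speed limit or range.

## Working session

There is one attempt and no reset: what is moved stays moved. The work goes in short steps, Python scripts to look and compute and a tool call to move; the robot and the scene stay as the last step left them, time stands still between calls to the robot, and variables do not carry over. Pictures are saved under pics/ and viewed, about 8 in all and at most 12, crops included, and the job is handed in when it is done.

Besides the shell and the picture viewer there is one more tool, called as name(argument=value, ...) on one line, values as JSON. send_rows: Moves the arm, as the interface text tells. Shifts and turns lie within -1 to 1; 1 stands for 0.25 m of shift or 60 degrees of turn. Its arguments: {"type":"object","properties":{"motion":{"type":"array","items":{"type":"number"}},"grip_force":{"type":"number"}},"required":["motion"]}

```bash
ls; mkdir -p pics; python3 - <<'E'
from station import status, optics
import cv2
s=status.state(); print({k:(v if not hasattr(v,'tolist') else v.tolist()) for k,v in s.items()})
for n in("top","scene"):
    im=optics.grab_frame(n); cv2.imwrite(f"pics/{n}0.png",im[:,:,::-1])
    print(n,optics.camera_params(n))
E
```

```text
pics
{'time': 0.0, 'joints': [-1.3321692970074566, 0.5371734589288322, -0.004431327112660214, 1.5388716426284081, 0.0025727249897761818, 1.0672769145605558, -0.07119935854678706], 'joint_velocities': [-0.0012896759580104356, -0.0004531847820444561, 0.0012403233333909258, 0.0010834627066667593, -6.0674041434514235e-05, 0.0001355332154442318, 0.0010517261207362474], 'joint_torque': [0.000158407246999559, -58.3431351184845, 1.0485897213220596, -25.910217761993408, 0.012258694041520357, 0.009842118888627738, -2.0362557506814483e-05], 'position': [0.1949025838628479, 0.6194058284509042, 0.21440901622685793], 'tool_rot': [-3.139872239305495, 0.00010639137938084353, 2.836818842404771], 'contact_force': [-0.7662576869261621, 0.017503266957523533, -1.002254509435981], 'wrist_torque': [-0.005683895223614161, -0.00992790647091357, 0.027199788572095263], 'grip_width': 0.085505556352846}
top {'camera_matrix': array([[433.75766893,   0.        , 321.0873305 ],
       [  0.        , 433.75766893, 231.54658578],
       [  0.        ,   0.        ,   1.        ]]), 'k1': 0.03490684046397167, 'cam_to_world': array([[ 0.02203825,  0.99018963, -0.1379812 ,  0.39258675],
       [-0.99971776,  0.02060172, -0.01183081, -0.02848753],
       [-0.00887209,  0.13820298,  0.99036419,  1.09850197],
       [ 0.        ,  0.        ,  0.        ,  1.        ]])}
scene {'camera_matrix': array([[476.62522092,   0.        , 314.03511596],
       [  0.        , 476.62522092, 240.12275609],
       [  0.        ,   0.        ,   1.        ]]), 'k1': 0.04449302424704262, 'cam_to_world': array([[ 0.78369355, -0.50955022,  0.35522246,  0.89050867],
       [ 0.6210793 ,  0.63433705, -0.46030101, -0.5241597 ],
       [ 0.00921571,  0.58135625,  0.81359694,  0.98316628],
       [ 0.        ,  0.        ,  0.        ,  1.        ]])}
```

View pics/top0.png

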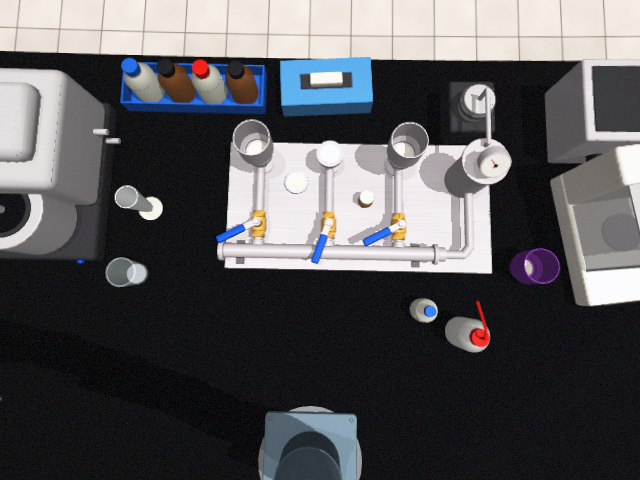

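View pics/scene0.png

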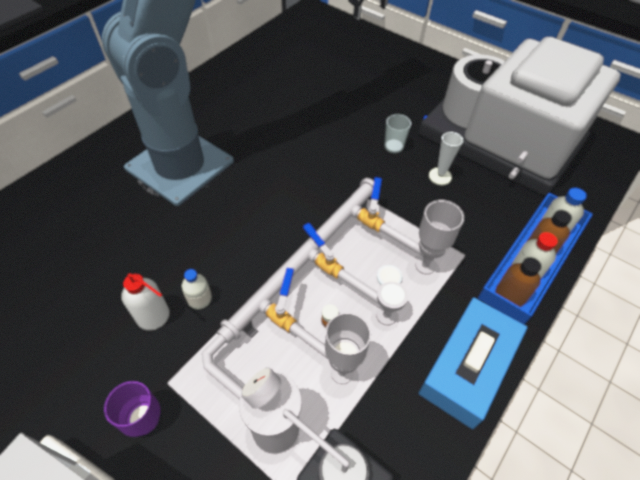

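```bash
cat > h.py <<'E'
import numpy as np, cv2
from station import status, optics
def rays(P,uv):
    K=P["camera_matrix"];uv=np.atleast_2d(uv).astype(float)
    d=np.c_[(uv[:,0]-K[0,2])/K[0,0],(uv[:,1]-K[1,2])/K[1,1]]
    s=d.copy()
    for _ in range(20): s=d/(1+P["k1"]*(s**2).sum(1,keepdims=True))
    T=P["cam_to_world"]; v=np.c_[s[:,0],-s[:,1],-np.ones(len(s))]@T[:3,:3].T
    return T[:3,3],v
def plane(P,uv,z):
    o,v=rays(P,uv); return (o+v*((z-o[2])/v[:,2])[:,None])[:,:2]
def blobs(im,roi,amin=60):
    hsv=cv2.cvtColor(im,cv2.COLOR_RGB2HSV)
    m=cv2.inRange(hsv,(108,150,70),(128,255,255)); k=np.zeros_like(m);x0,y0,x1,y1=roi;k[y0:y1,x0:x1]=255
    n,l,st,c=cv2.connectedComponentsWithStats(m&k)
    return [np.argwhere(l==i)[:,::-1] for i in range(1,n) if st[i,4]>=amin]
def levers(name,roi,z=0.099):
    P=optics.camera_params(name); im=optics.grab_frame(name); out=[]
    for b in blobs(im,roi):
        w=plane(P,b,z); c=w.mean(0); u,s,vt=np.linalg.svd(w-c,full_matrices=False)
        p=(w-c)@vt[0]; out.append((c,vt[0],p.max()-p.min(),len(b)))
    return im,sorted(out,key=lambda t:-t[0][1])
E
python3 - <<'E'
from h import *
np.set_printoptions(precision=4,suppress=True)
for n,roi in(("top",(200,200,430,280)),("scene",(260,165,400,310))):
    im,L=levers(n,roi)
    for c,d,l,k in L: 
        if n=="scene" or 1:
            a=d if (-d[0]+d[1]>0) else -d
            print(n,c,a,round(l,4),k,"stem",c-0.065*a,"ang",np.degrees(np.arctan2(-a[0],a[1])))
P=optics.camera_params("top")
print(plane(P,[[235,252],[420,254]],0.055), plane(P,[[328,154]],0.105), plane(P,[[296,182]],.02),plane(P,[[140,207],[116,271],[424,310]],0.05))
E
```

```text
top [0.5234 0.1966] [-0.4484  0.8938] 0.0682 223 stem [0.5526 0.1385] ang 26.641085835669028
top [ 0.4925 -0.012 ] [-0.9501  0.3119] 0.0684 205 stem [ 0.5543 -0.0323] ang 71.82761685859428
top [ 0.5236 -0.1453] [-0.4688  0.8833] 0.066 212 stem [ 0.5541 -0.2027] ang 27.959520949390626
scene [0.5261 0.1988] [-0.4699  0.8827] 0.0735 173 stem [0.5566 0.1414] ang 28.025161711372725
scene [ 0.4881 -0.0105] [-0.9396  0.3424] 0.0715 200 stem [ 0.5492 -0.0328] ang 69.97674816380352
scene [ 0.5265 -0.1469] [-0.4524  0.8918] 0.0643 179 stem [ 0.5559 -0.2048] ang 26.896739234462213
[[ 0.4838  0.1907]
 [ 0.4885 -0.2548]] [[ 0.7168 -0.0289]] [[0.6691 0.0512]] [[ 0.5902  0.4297]
 [ 0.4328  0.4743]
 [ 0.3562 -0.2638]]
```

send_rows(motion=[-1,-0.8,-0.45,0,0,0,-0.291,-1,-0.8,-0.45,0,0,0,-0.291,-1,-0.8,-0.45,0,0,0,-0.291,-1,-0.8,-0.45,0,0,0,-0.291,-1,-0.8,-0.45,0,0,0,-0.291], grip_force=20)

```text
time: 0.7
position: [0.3556, 0.4486, 0.2153]
tool_rot: [-3.14, 0.001, 3.137]
contact_force: [0.6, 1.0, 0.6]
grip_width: 0.0122
```

send_rows(motion=[-1,-0.24,-1,0,0,0,0,-1,-0.24,-1,0,0,0,0,-1,-0.24,-1,0,0,0,0,-1,-0.24,-1,0,0,0,0,-1,-0.24,-1,0,0,0,0])

```text
time: 1.2
position: [0.4105, 0.2076, 0.2154]
tool_rot: [3.141, 0.0, -3.142]
contact_force: [0.7, 0.4, -0.1]
grip_width: 0.0002
```

send_rows(motion=[-1,-0.24,-1,0,0,0,0,-1,-0.24,-1,0,0,0,0,-1,-0.24,-1,0,0,0,0,-1,-0.24,-1,0,0,0,0,-1,-0.24,-1,0,0,0,0])

```text
time: 1.7
position: [0.4689, -0.0355, 0.2155]
tool_rot: [3.141, 0.001, -3.141]
contact_force: [1.1, 0.1, -0.1]
grip_width: 0.0001
```

```bash
python3 - <<'E'
from h import *
np.set_printoptions(precision=4,suppress=True)
s=status.state();print(s["time"],s["position"],s["tool_rot"],s["contact_force"],s["grip_width"])
print(optics.camera_params("wrist"))
im=optics.grab_frame("wrist");cv2.imwrite("pics/w1.png",im[:,:,::-1])
E
```

```text
1.7 [ 0.4689 -0.0355  0.2155] [ 3.1414  0.0006 -3.1414] [ 1.066   0.0549 -0.0621] 9.810566829916655e-05
{'camera_matrix': array([[331.671 ,   0.    , 319.3227],
       [  0.    , 331.671 , 243.3322],
       [  0.    ,   0.    ,   1.    ]]), 'k1': -0.020251218391313414, 'cam_to_world': array([[-0.0007, -0.9594, -0.282 ,  0.3982],
       [ 1.    , -0.0007, -0.    , -0.0354],
       [-0.0002, -0.282 ,  0.9594,  0.3738],
       [ 0.    ,  0.    ,  0.    ,  1.    ]])}
```

View pics/w1.png

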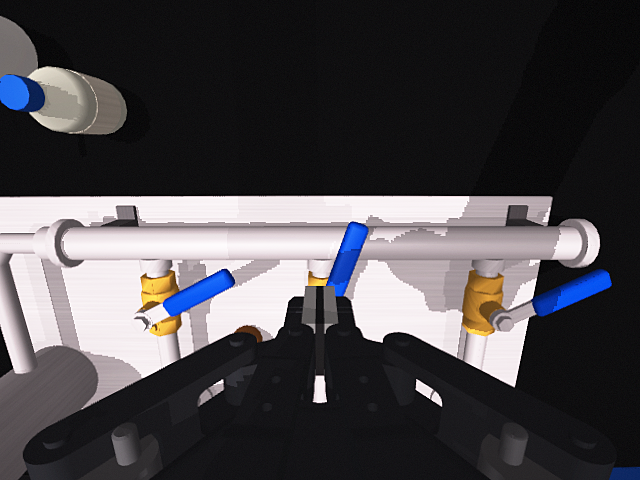

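```bash
python3 - <<'E'
from h import *
np.set_printoptions(precision=4,suppress=True)
im,L=levers("wrist",(150,210,620,330),0.101)
for c,d,l,k in L:
    a=d if (-d[0]+d[1]>0) else -d
    print(c,a,round(l,4),k,"stem",c-0.065*a,"ang",np.degrees(np.arctan2(-a[0],a[1])))
P=optics.camera_params("wrist")
print("stemnuts",plane(P,[[146,319],[504,322]],.09),"hdr edges",plane(P,[[80,228],[80,260],[560,226],[560,257]],.06))
E
```

```text
[0.5248 0.1922] [-0.4578  0.889 ] 0.0691 1701 stem [0.5545 0.1345] ang 27.24591925045995
[ 0.4926 -0.0123] [-0.9497  0.3132] 0.0696 1558 stem [ 0.5543 -0.0326] ang 71.74760530287897
[ 0.5243 -0.1442] [-0.4745  0.8802] 0.0711 1408 stem [ 0.5552 -0.2014] ang 28.3279059284347
stemnuts [[ 0.557  -0.2095]
 [ 0.5632  0.1361]] hdr edges [[ 0.4733 -0.2775]
 [ 0.5066 -0.2847]
 [ 0.4757  0.1944]
 [ 0.5078  0.2007]]
```

```bash
cat >> h.py <<'E'
def centre(stem,deg,side,r=.070,gap=0,hx=.011,hy=.011):
    t=np.radians(deg); a=np.array([-np.sin(t),np.cos(t)]); n=np.array([-np.cos(t),-np.sin(t)])
    o=.009+hx*abs(n[0])+hy*abs(n[1])+gap
    return np.array(stem)+r*a+side*o*n   # side +1: pushes shut, -1: pushes open
def plan(stem,degs,side,start,**k):
    for d in degs:
        c=centre(stem,d,side,**k); D=c-start; print(d,c,"tool shift units x,y",(-D[0]/.25).round(3),(D[1]/.25).round(3))
E
python3 - <<'E'
from h import *
np.set_printoptions(precision=4,suppress=True)
p=status.state()["position"][:2]
plan((.554,-.0325),[71.7],1,np.array(p),gap=.012)
c=centre((.554,-.0325),71.7,1,gap=.012)
plan((.554,-.0325),[71.7,65,57,49,41,33,25,18,12,8,5,3,1,0],1,c)
E
```

```text
71.7 [ 0.4766 -0.0437] tool shift units x,y -0.028 -0.011
71.7 [ 0.4804 -0.0323] tool shift units x,y -0.015 0.046
65 [ 0.4806 -0.0243] tool shift units x,y -0.016 0.077
57 [ 0.4821 -0.0147] tool shift units x,y -0.022 0.116
49 [ 0.4851 -0.0051] tool shift units x,y -0.034 0.154
41 [0.4896 0.0042] tool shift units x,y -0.052 0.192
33 [0.4956 0.013 ] tool shift units x,y -0.076 0.227
25 [0.503 0.021] tool shift units x,y -0.106 0.258
18 [0.5106 0.027 ] tool shift units x,y -0.136 0.283
12 [0.5179 0.0314] tool shift units x,y -0.165 0.3
8 [0.523  0.0338] tool shift units x,y -0.186 0.31
5 [0.5271 0.0354] tool shift units x,y -0.202 0.316
3 [0.5298 0.0363] tool shift units x,y -0.213 0.32
1 [0.5326 0.0371] tool shift units x,y -0.224 0.323
0 [0.534  0.0375] tool shift units x,y -0.23 0.325
```

send_rows(motion=[-1,-0.03,-0.07,0,0,0,0,-1,-0.03,-0.07,0.18,0,0,0,-1,-0.03,-0.07,0.36,0,0,0,-1,-0.03,-0.07,0.47,0,0,0,-1,-0.03,-0.07,0.47,0,0,0])

```text
time: 2.3
position: [0.4731, -0.0504, 0.0947]
tool_rot: [3.142, -0.007, -3.141]
contact_force: [0.2, 0.0, 0.1]
grip_width: -0.0
```

send_rows(motion=[-1,-0.01,0.05,0,0,0,0,-1,-0.016,0.085,0,0,0,0,-1,-0.018,0.114,0,0,0,0,-1,-0.02,0.135,0,0,0,0,-1,-0.022,0.153,0,0,0,0])

```text
time: 2.8
position: [0.4823, -0.0119, 0.0985]
tool_rot: [3.141, 0.001, -3.141]
contact_force: [-0.1, -0.2, -0.1]
grip_width: -0.0003
```

```bash
cat > look.py <<'E'
from h import *
import sys
np.set_printoptions(precision=4,suppress=True)
s=status.state();print(s["time"],s["position"],s["contact_force"])
for n,roi in(("top",(200,200,430,285)),("scene",(260,165,400,310))):
    im,L=levers(n,roi)
    for c,d,l,k in L:
        a=d if (-d[0]+d[1]>0) else -d
        print(n,c,round(l,4),k,"stem",c-0.065*a,"ang",np.degrees(np.arctan2(-a[0],a[1])).round(1))
    if len(sys.argv)>1: cv2.imwrite(f"pics/{n}{sys.argv[1]}.png",cv2.resize(im[150:330,200:460] if n=="scene" else im[130:290,190:450],None,fx=3,fy=3)[:,:,::-1])
E
python3 look.py 1
```

```text
2.8 [ 0.4823 -0.0119  0.0985] [-0.0854 -0.2003 -0.1217]
top [0.5236 0.1964] 0.0689 225 stem [0.553  0.1384] ang 26.9
top [ 0.5236 -0.1453] 0.066 212 stem [ 0.5541 -0.2027] ang 28.0
scene [0.5263 0.1984] 0.0754 173 stem [0.5576 0.1415] ang 28.8
scene [ 0.4985 -0.0158] 0.0634 128 stem [ 0.5625 -0.0272] ang 79.9
scene [ 0.5265 -0.147 ] 0.0643 180 stem [ 0.5557 -0.2051] ang 26.7
```

View pics/scene1.png

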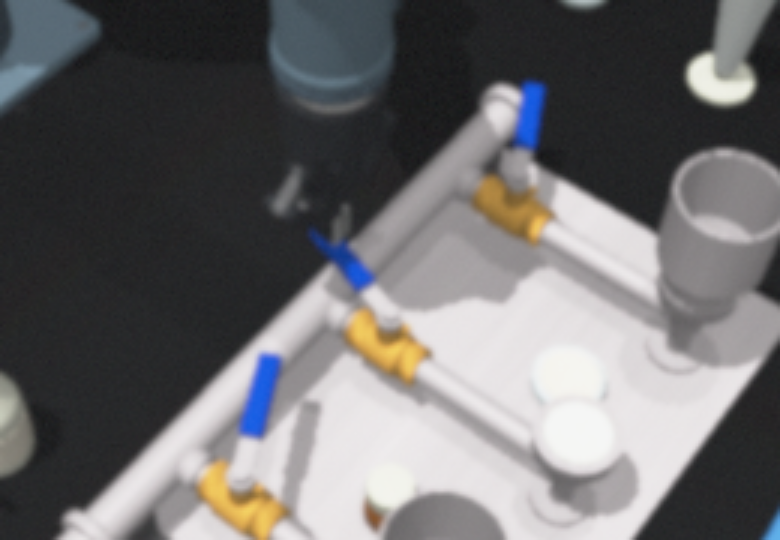

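```bash
cat >> h.py <<'E'
def proj(name,X):
    P=optics.camera_params(name);T=P["cam_to_world"];c=(np.atleast_2d(X)-T[:3,3])@T[:3,:3]
    s=np.c_[c[:,0]/-c[:,2],-c[:,1]/-c[:,2]];s=s*(1+P["k1"]*(s**2).sum(1,keepdims=True));K=P["camera_matrix"]
    return s@K[:2,:2].T+K[:2,2]
E
python3 - <<'E'
from h import *
from station import robot
print(robot.tips_ahead)
p=np.array(status.state()["position"])
print(proj("scene",[p,p-[0,0,robot.tips_ahead],p+[0,0,.05]]))
im=optics.grab_frame("wrist");
cv2.imwrite("pics/w2.png",im[:,:,::-1]); print(proj("wrist",[p,p-[0,0,.014]]))
E
```

```text
0.014
[[309.64224357 232.08931277]
 [309.63198045 235.65913982]
 [309.68050598 218.71229946]]
[[320.25330625 288.50458541]
 [320.19493286 278.16901873]]
```

View pics/w2.png

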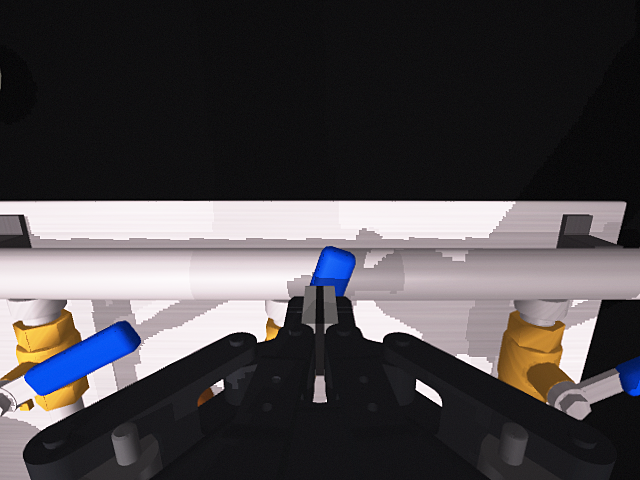

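send_rows(motion=[-1,0,-0.08,0,0,0,0,-1,0,-0.15,0,0,0,0,-1,0,-0.15,0,0,0,0])

```text
time: 3.25
position: [0.4815, -0.0533, 0.0979]
tool_rot: [-3.14, 0.0, 3.137]
contact_force: [-1.1, 0.1, 1.8]
grip_width: 0.0
```

```bash
python3 look.py; python3 - <<'E'
from h import *
p=np.array(status.state()["position"]);print(p)
q=proj("scene",[p+[0,0,.02],p,p-[0,0,.014]]);print(q,proj("wrist",[[.459,-.001,.104]]))
im=optics.grab_frame("scene")
x,y=q[1].astype(int);c=cv2.resize(im[y-45:y+45,x-60:x+60],None,fx=6,fy=6,interpolation=cv2.INTER_CUBIC)
for u in q: cv2.circle(c,tuple(int(v) for v in (u-[x-60,y-45])*6),4,(255,0,0),-1)
cv2.imwrite("pics/s3.png",np.clip(c.astype(float)*1.8,0,255)[:,:,::-1])
E
```

```text
3.25 [ 0.4815 -0.0533  0.0979] [-1.0723  0.0904  1.7563]
top [0.5234 0.1966] 0.0682 222 stem [0.5526 0.1385] ang 26.7
top [ 0.53   -0.1583] 0.0409 118 stem [ 0.5663 -0.2122] ang 34.0
scene [0.5261 0.1987] 0.0735 173 stem [0.5568 0.1414] ang 28.2
scene [ 0.4917 -0.0112] 0.0692 168 stem [ 0.552  -0.0354] ang 68.2
scene [ 0.5263 -0.1467] 0.0643 181 stem [ 0.5559 -0.2046] ang 27.1
[ 0.48165689 -0.05042466  0.09779782]
[[298.7792245  237.55461376]
 [298.92724974 242.70751816]
 [299.02816003 246.22346183]] [[421.72919112 249.96870999]][ WARN:0@2.018] global loadsave.cpp:1063 imwrite_ Unsupported depth image for selected encoder is fallbacked to CV_8U.
```

View pics/s3.png

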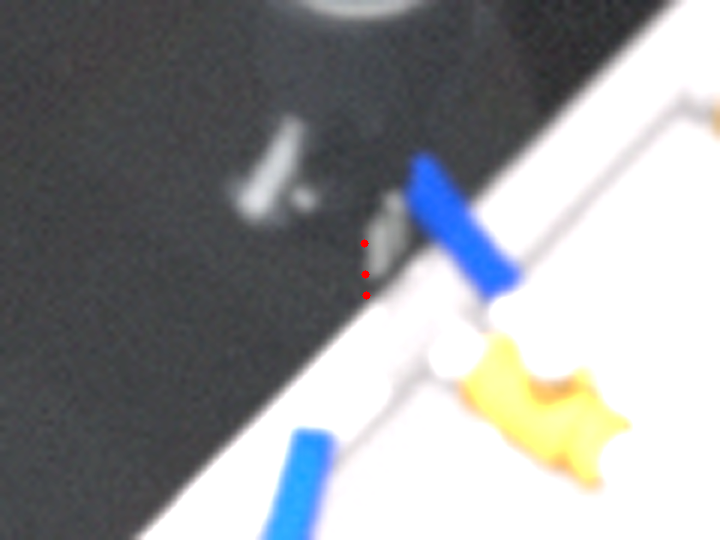

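send_rows(motion=[-1,0,0,0.01,0,0,0,-1,0,0,0.02,0,0,0,-1,0,0,0.03,0,0,0,-1,0,0,0.04,0,0,0,-1,0,0,0.04,0,0,0])

```text
time: 3.9
position: [0.4815, -0.0501, 0.0874]
tool_rot: [-3.142, -0.001, -3.141]
contact_force: [-0.6, 0.1, -0.3]
grip_width: -0.0002
```

send_rows(motion=[-1,0,0.04,0,0,0,0,-1,0,0.06,0,0,0,0,-1,0,0.08,0,0,0,0,-1,0,0.1,0,0,0,0,-1,0,0.11,0,0,0,0])

```text
time: 4.4
position: [0.4821, -0.0225, 0.088]
tool_rot: [-3.141, 0.001, -3.141]
contact_force: [-0.5, -1.7, 2.2]
grip_width: 0.0001
```

```bash
python3 look.py; python3 - <<'E'
from h import *
a=optics.grab_frame("wrist")[180:420,160:480]
cv2.imwrite("pics/w4.png",cv2.resize(a,None,fx=2,fy=2)[:,:,::-1])
E
```

```text
4.4 [ 0.4821 -0.0225  0.088 ] [-0.4816 -1.6856  2.203 ]
top [0.5234 0.1966] 0.0681 225 stem [0.5529 0.1386] ang 27.0
top [ 0.5237 -0.1452] 0.066 211 stem [ 0.5542 -0.2026] ang 28.0
scene [0.5262 0.1984] 0.0719 171 stem [0.5568 0.1411] ang 28.1
scene [ 0.5074 -0.0165] 0.0437 88 stem [ 0.5668 -0.0428] ang 66.1
scene [ 0.5264 -0.1468] 0.0648 181 stem [ 0.5555 -0.205 ] ang 26.6
```

View pics/w4.png

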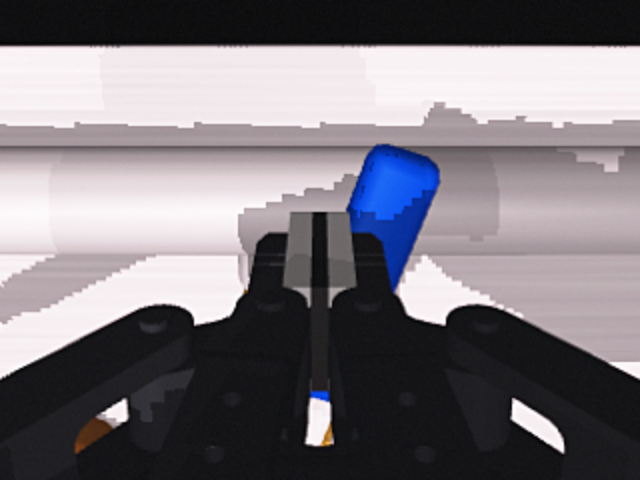

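send_rows(motion=[-1,0,0.03,0,0,0,0,-1,-0.005,0.055,0,0,0,0,-1,-0.012,0.075,0,0,0,0,-1,-0.021,0.095,0,0,0,0,-1,-0.03,0.11,0,0,0,0])

```text
time: 5.05
position: [0.4888, 0.0042, 0.088]
tool_rot: [-3.141, -0.001, 3.141]
contact_force: [-2.6, -4.5, 8.2]
grip_width: 0.0001
```

```bash
python3 look.py
```

```text
5.05 [0.4888 0.0042 0.088 ] [-2.6447 -4.5045  8.1564]
top [0.5234 0.1966] 0.0682 222 stem [0.5526 0.1385] ang 26.7
top [ 0.5236 -0.1453] 0.066 212 stem [ 0.5541 -0.2027] ang 28.0
scene [0.526 0.199] 0.0719 167 stem [0.5566 0.1417] ang 28.1
scene [ 0.4975 -0.0088] 0.0642 137 stem [ 0.5594 -0.0286] ang 72.3
scene [ 0.5265 -0.147 ] 0.0643 180 stem [ 0.5557 -0.2051] ang 26.7
```

send_rows(motion=[-1,0.02,-0.1,0,0,0,0,-1,0.03,-0.2,0,0,0,0,-1,0.03,-0.235,0,0,0,0,-1,0.03,-0.235,0,0,0,0])

```text
time: 5.55
position: [0.4816, -0.0546, 0.0876]
tool_rot: [-3.141, -0.0, 3.139]
contact_force: [-0.4, 0.7, 0.7]
grip_width: -0.0001
```

send_rows(motion=[-1,0,0,0.01,0,0,0,-1,0,0,0.02,0,0,0,-1,0,0,0.02,0,0,0])

```text
time: 5.85
position: [0.4815, -0.0528, 0.0823]
tool_rot: [3.141, -0.001, -3.14]
contact_force: [-1.2, 0.4, -0.1]
grip_width: -0.0
```

send_rows(motion=[-1,0,0,0.01,0,0,0,-1,0,0,0.02,0,0,0,-1,0,0,0.02,0,0,0])

```text
time: 6.15
position: [0.4815, -0.0538, 0.0774]
tool_rot: [3.142, -0.001, -3.141]
contact_force: [0.0, -0.1, -0.0]
grip_width: -0.0001
```

```bash
python3 look.py; python3 - <<'E'
from h import *
im=optics.grab_frame("scene")
q=proj("scene",[.4815,-.053,.085])[0];x,y=q.astype(int);c=cv2.resize(im[y-40:y+40,x-50:x+60],None,fx=7,fy=7,interpolation=cv2.INTER_CUBIC)
cv2.imwrite("pics/s5.png",np.clip(c.astype(float)**.7*5.5,0,255).astype(np.uint8)[:,:,::-1])
E
```

```text
6.15 [ 0.4815 -0.0538  0.0774] [ 0.0069 -0.1297 -0.047 ]
top [0.5235 0.1965] 0.0681 224 stem [0.5529 0.1385] ang 26.8
top [ 0.5295 -0.1574] 0.044 125 stem [ 0.565  -0.2119] ang 33.1
scene [0.5263 0.1983] 0.0733 171 stem [0.5569 0.141 ] ang 28.1
scene [ 0.4967 -0.0064] 0.0639 147 stem [ 0.5548 -0.0355] ang 63.3
scene [ 0.5263 -0.1467] 0.0643 181 stem [ 0.5559 -0.2046] ang 27.1
```

View pics/s5.png

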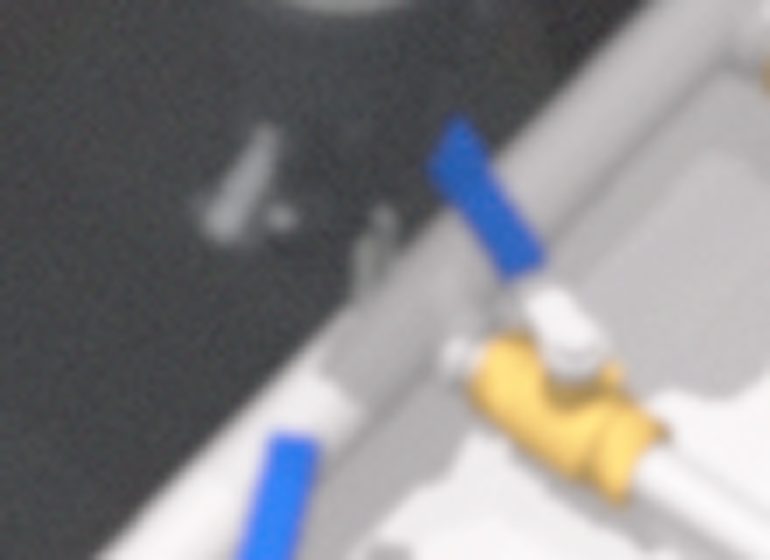

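send_rows(motion=[-1,0,0,0.01,0,0,0,-1,0,0,0.02,0,0,0,-1,0,0,0.02,0,0,0])

```text
time: 6.6
position: [0.4815, -0.054, 0.0724]
tool_rot: [3.142, -0.001, 3.142]
contact_force: [-0.0, 0.5, -0.3]
grip_width: -0.0
```

send_rows(motion=[-1,0,0.05,0,0,0,0,-1,0,0.08,0,0,0,0,-1,0,0.105,0,0,0,0,-1,0,0.12,0,0,0,0,-1,0,0.13,0,0,0,0])

```text
time: 7.1
position: [0.4821, -0.0225, 0.0729]
tool_rot: [-3.14, 0.001, 3.141]
contact_force: [0.3, -5.8, -1.1]
grip_width: -0.0001
```

```bash
python3 look.py; python3 - <<'E'
from h import *
a=optics.grab_frame("wrist")[180:420,160:480]
cv2.imwrite("pics/w6.png",cv2.resize(a,None,fx=2,fy=2)[:,:,::-1])
E
```

```text
7.1 [ 0.4821 -0.0225  0.0729] [ 0.2814 -5.7553 -1.0817]
top [0.5236 0.1965] 0.0682 223 stem [0.5526 0.1383] ang 26.5
top [ 0.5236 -0.1453] 0.066 212 stem [ 0.5541 -0.2027] ang 28.0
scene [0.5262 0.1986] 0.072 170 stem [0.5566 0.1411] ang 27.9
scene [ 0.5031 -0.0055] 0.0583 118 stem [ 0.5578 -0.0405] ang 57.4
scene [ 0.5264 -0.1467] 0.0648 180 stem [ 0.5557 -0.2047] ang 26.8
```

View pics/w6.png

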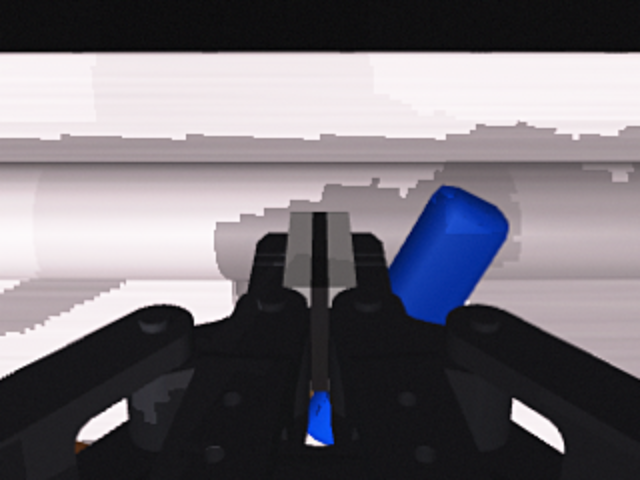

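```bash
python3 - <<'E'
from h import *
np.set_printoptions(precision=4,suppress=True)
s=np.array([.4821,-.0225])
plan((.554,-.0325),[60,52,45,38,31,24,18,13,9,6,3,1,0],1,s,hy=.016)
E
```

```text
60 [ 0.4792 -0.0221] tool shift units x,y 0.012 0.002
52 [ 0.4814 -0.0118] tool shift units x,y 0.003 0.043
45 [ 0.4846 -0.0029] tool shift units x,y -0.01 0.079
38 [0.4892 0.0057] tool shift units x,y -0.028 0.113
31 [0.4951 0.0138] tool shift units x,y -0.052 0.145
24 [0.5022 0.0211] tool shift units x,y -0.08 0.174
18 [0.5092 0.0265] tool shift units x,y -0.108 0.196
13 [0.5155 0.0305] tool shift units x,y -0.134 0.212
9 [0.521  0.0331] tool shift units x,y -0.155 0.223
6 [0.5252 0.0349] tool shift units x,y -0.172 0.229
3 [0.5295 0.0363] tool shift units x,y -0.19 0.235
1 [0.5325 0.0371] tool shift units x,y -0.202 0.239
0 [0.534  0.0375] tool shift units x,y -0.208 0.24
```

send_rows(motion=[-1,0.002,0.022,0,0,0,0,-1,0.003,0.043,0,0,0,0,-1,-0.01,0.079,0,0,0,0,-1,-0.028,0.113,0,0,0,0,-1,-0.052,0.145,0,0,0,0])

```text
time: 7.75
position: [0.4933, 0.013, 0.0725]
tool_rot: [-3.14, -0.003, 3.14]
contact_force: [-2.0, -7.3, 0.1]
grip_width: -0.0002
```

```bash
python3 look.py
```

```text
7.75 [0.4933 0.013  0.0725] [-1.9749 -7.2633  0.1424]
top [0.5234 0.1965] 0.0682 221 stem [0.5526 0.1384] ang 26.7
top [ 0.5236 -0.1453] 0.066 212 stem [ 0.5541 -0.2027] ang 28.0
scene [0.5258 0.1994] 0.0735 166 stem [0.5563 0.1421] ang 28.0
scene [0.5186 0.0189] 0.0641 141 stem [ 0.5562 -0.0341] ang 35.3
scene [ 0.5265 -0.147 ] 0.0643 180 stem [ 0.5557 -0.2051] ang 26.7
```

send_rows(motion=[-1,-0.028,0.029,0,0,0,0,-1,-0.056,0.051,0,0,0,0,-1,-0.082,0.067,0,0,0,0,-1,-0.103,0.078,0,0,0,0,-1,-0.103,0.078,0,0,0,0])

```text
time: 8.35
position: [0.519, 0.0341, 0.0721]
tool_rot: [-3.141, -0.003, 3.141]
contact_force: [-2.7, -2.6, -1.8]
grip_width: -0.0002
```

```bash
python3 look.py
```

```text
8.35 [0.519  0.0341 0.0721] [-2.7215 -2.5761 -1.8467]
top [0.5233 0.1964] 0.0682 217 stem [0.5523 0.1382] ang 26.5
top [ 0.5236 -0.1453] 0.066 212 stem [ 0.5541 -0.2027] ang 28.0
scene [0.526 0.199] 0.072 161 stem [0.556  0.1414] ang 27.5
scene [0.5416 0.0299] 0.0646 139 stem [ 0.5558 -0.0336] ang 12.6
scene [ 0.5264 -0.1467] 0.0648 180 stem [ 0.5557 -0.2047] ang 26.8
```

send_rows(motion=[-1,-0.01,0.004,0,0,0,0,-1,-0.02,0.008,0,0,0,0,-1,-0.028,0.011,0,0,0,0,-1,-0.035,0.012,0,0,0,0,-1,-0.035,0.012,0,0,0,0])

```text
time: 8.95
position: [0.5287, 0.0374, 0.0726]
tool_rot: [3.141, -0.001, -3.142]
contact_force: [-4.2, -1.9, -2.6]
grip_width: 0.0002
```

```bash
python3 look.py; python3 - <<'E'
from h import *
im=optics.grab_frame("wrist");cv2.imwrite("pics/w7.png",im[:,:,::-1])
for b in blobs(im,(0,150,640,480)):
  w=plane(optics.camera_params("wrist"),b,.101); c=w.mean(0);d=np.linalg.svd(w-c)[2][0] if len(w)<4000 else 0;print(b.mean(0),len(b),c,d,np.degrees(np.arctan2(-d[0],d[1])))
E
```

```text
8.95 [0.5287 0.0374 0.0726] [-4.2303 -1.9349 -2.5897]
top [0.5235 0.1959] 0.0672 213 stem [0.5527 0.1378] ang 26.7
top [ 0.5236 -0.1453] 0.066 212 stem [ 0.5541 -0.2027] ang 28.0
scene [0.5262 0.1984] 0.071 160 stem [0.5568 0.1411] ang 28.1
scene [0.5501 0.0311] 0.0643 133 stem [ 0.5564 -0.0336] ang 5.6
scene [ 0.5265 -0.147 ] 0.0643 180 stem [ 0.5557 -0.2051] ang 26.7
[615.90822785 324.8915009 ] 2212 [0.53450094 0.17073373] [0.9776366 0.2103014] -77.8599841522353
[371.98984772 334.81218274] 197 [0.53879747 0.06107911] [0.44305928 0.89649232] -26.299238790558388
[264.28333333 338.51666667] 60 [0.54071433 0.0130291 ] [ 0.19019957 -0.98174545] -169.03556887981935
```

send_rows(motion=[-1,-0.006,0.001,0,0,0,0,-1,-0.012,0.002,0,0,0,0,-1,-0.017,0.003,0,0,0,0,-1,-0.017,0.003,0,0,0,0])

```text
time: 9.5
position: [0.5338, 0.0383, 0.0728]
tool_rot: [3.141, 0.0, -3.141]
contact_force: [-3.9, -0.5, -2.2]
grip_width: -0.0003
```

send_rows(motion=[-1,0.12,0,0,0,0,0,-1,0.3,0,-0.12,0,0,0,-1,0.3,0,-0.3,0,0,0,-1,0.3,0,-0.45,0,0,0,-1,0.3,0,-0.45,0,0,0])

```text
time: 10.0
position: [0.4644, 0.0392, 0.1913]
tool_rot: [3.138, 0.015, 3.141]
contact_force: [0.9, 1.0, -0.5]
grip_width: 0.0002
```

```bash
python3 look.py; cat > wl.py <<'E'
from h import *
P=optics.camera_params("wrist")
im=optics.grab_frame("wrist")
for b in blobs(im,(0,150,640,440),700):
  w=plane(P,b,.101); c=w.mean(0);d=np.linalg.svd(w-c,full_matrices=False)[2][0];print("wrist",b.mean(0),len(b),c,np.degrees(np.arctan2(-d[0],d[1])))
E
python3 wl.py; cp pics/w7.png /tmp; python3 - <<'E'
from h import *
cv2.imwrite("pics/w8.png",optics.grab_frame("wrist")[:,:,::-1])
E
```

```text
10.0 [0.4644 0.0392 0.1913] [ 0.8569  0.9925 -0.4816]
top [0.5176 0.2084] 0.0425 124 stem [0.551  0.1526] ang 30.9
top [ 0.5236 -0.1453] 0.066 212 stem [ 0.5541 -0.2027] ang 28.0
scene [0.5262 0.1986] 0.0715 160 stem [0.5567 0.1412] ang 27.9
scene [0.5539 0.0327] 0.0668 153 stem [ 0.5554 -0.0323] ang 1.3
scene [ 0.5265 -0.147 ] 0.0643 180 stem [ 0.5557 -0.2051] ang 26.7
wrist [ 99.80216476 313.95911004] 1663 [ 0.52406831 -0.14298707] -151.6445796895474
wrist [506.71014493 314.27486257] 2001 [0.52413217 0.19413424] 27.00350841890434
```

View pics/w8.png

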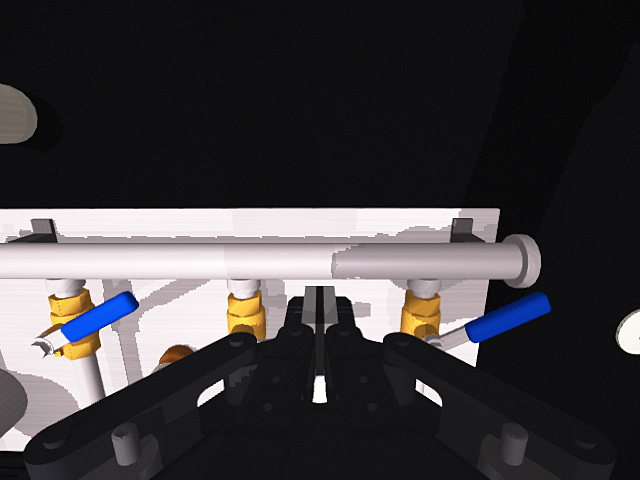

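send_rows(motion=[-1,-0.19,-0.32,0,0,0,0,-1,-0.38,-0.6,0,0,0,0,-1,-0.4,-0.64,0,0,0,0,-1,-0.4,-0.64,0,0,0,0,-1,-0.4,-0.64,0,0,0,0])

```text
time: 10.7
position: [0.5599, -0.1283, 0.1841]
tool_rot: [-3.138, 0.0, 3.134]
contact_force: [-0.7, 0.2, 0.1]
grip_width: -0.0004
```

```bash
python3 look.py; python3 - <<'E'
from h import *
np.set_printoptions(precision=4,suppress=True)
p=np.array(status.state()["position"][:2])
R=(.5545,-.203)
plan(R,[28],-1,p,gap=.012,hy=.016)
c=centre(R,28,-1,gap=.012,hy=.016)
plan(R,[28,34,41,48,55,62,69,75,80,84,87,89,90],-1,c,hy=.016)
E
```

```text
10.7 [ 0.5599 -0.1283  0.1841] [-0.6658  0.2248  0.1294]
top [0.5234 0.1966] 0.0682 222 stem [0.5526 0.1385] ang 26.7
top [0.5528 0.0331] 0.0654 212 stem [ 0.5547 -0.0318] ang 1.6
scene [0.526  0.1989] 0.0735 171 stem [0.5564 0.1414] ang 27.9
scene [0.5545 0.032 ] 0.0658 137 stem [ 0.5558 -0.033 ] ang 1.1
scene [ 0.5265 -0.147 ] 0.0643 178 stem [ 0.556  -0.2049] ang 27.1
28 [ 0.5554 -0.1232] tool shift units x,y 0.011 -0.002
28 [ 0.5448 -0.1289] tool shift units x,y 0.042 -0.023
34 [ 0.5378 -0.1298] tool shift units x,y 0.07 -0.026
41 [ 0.5296 -0.1319] tool shift units x,y 0.103 -0.035
48 [ 0.5214 -0.1352] tool shift units x,y 0.136 -0.048
55 [ 0.5135 -0.1396] tool shift units x,y 0.168 -0.065
62 [ 0.506  -0.1452] tool shift units x,y 0.198 -0.088
69 [ 0.4991 -0.1519] tool shift units x,y 0.225 -0.115
75 [ 0.494  -0.1585] tool shift units x,y 0.246 -0.141
80 [ 0.4902 -0.1646] tool shift units x,y 0.261 -0.165
84 [ 0.4876 -0.1698] tool shift units x,y 0.271 -0.186
87 [ 0.4859 -0.1738] tool shift units x,y 0.278 -0.202
89 [ 0.485  -0.1766] tool shift units x,y 0.282 -0.213
90 [ 0.4845 -0.178 ] tool shift units x,y 0.284 -0.219
```

send_rows(motion=[-1,0.0,0.0,0.15,0,0,0,-1,0.0,0.0,0.3,0,0,0,-1,0.0,0.0,0.4,0,0,0,-1,0.0,0.0,0.446,0,0,0,-1,0.0,0.0,0.446,0,0,0])

```text
time: 11.3
position: [0.557, -0.1205, 0.0722]
tool_rot: [3.141, -0.004, -3.14]
contact_force: [0.4, -0.2, -0.4]
grip_width: -0.0002
```

send_rows(motion=[-1,0.03,-0.015,0,0,0,0,-1,0.052,-0.023,0,0,0,0,-1,0.08,-0.026,0,0,0,0,-1,0.113,-0.035,0,0,0,0,-1,0.146,-0.048,0,0,0,0])

```text
time: 11.8
position: [0.526, -0.1341, 0.0758]
tool_rot: [-3.141, 0.009, -3.141]
contact_force: [9.1, 0.8, -0.6]
grip_width: 0.0003
```

```bash
python3 look.py|tail -3
```

```text
scene [0.5259 0.199 ] 0.0735 173 stem [0.5561 0.1414] ang 27.7
scene [0.5545 0.0322] 0.0668 140 stem [ 0.5564 -0.0328] ang 1.6
scene [ 0.5232 -0.1667] 0.0342 93 stem [ 0.5641 -0.2172] ang 39.0
```

send_rows(motion=[-1,0.032,-0.017,0,0,0,0,-1,0.062,-0.04,0,0,0,0,-1,0.089,-0.067,0,0,0,0,-1,0.11,-0.093,0,0,0,0,-1,0.11,-0.093,0,0,0,0])

```text
time: 12.4
position: [0.4961, -0.1573, 0.0752]
tool_rot: [3.141, 0.004, 3.141]
contact_force: [2.6, 2.6, 1.6]
grip_width: 0.0001
```

```bash
python3 look.py; python3 wl.py
```

```text
12.4 [ 0.4961 -0.1573  0.0752] [2.5779 2.6388 1.5669]
top [0.5235 0.1965] 0.0682 221 stem [0.5525 0.1383] ang 26.5
top [0.5523 0.0329] 0.0655 226 stem [ 0.5536 -0.0321] ang 1.2
scene [0.526  0.1987] 0.0735 170 stem [0.5567 0.1414] ang 28.1
scene [0.554  0.0329] 0.0668 145 stem [ 0.5568 -0.032 ] ang 2.5
scene [ 0.5035 -0.1849] 0.0477 127 stem [ 0.5651 -0.2056] ang 71.4
wrist [272.20530429 286.63651433] 4223 [ 0.48293182 -0.17715257] -109.51085660421396
wrist [629.36750999 413.89747004] 751 [ 0.5524243  -0.00084803] -70.90723949180082
```

send_rows(motion=[-1,0.015,-0.024,0,0,0,0,-1,0.025,-0.045,0,0,0,0,-1,0.032,-0.061,0,0,0,0,-1,0.032,-0.067,0,0,0,0,-1,0.032,-0.067,0,0,0,0])

```text
time: 13.05
position: [0.4865, -0.1735, 0.0739]
tool_rot: [3.141, -0.0, -3.141]
contact_force: [2.9, 3.1, 1.7]
grip_width: -0.0003
```

```bash
python3 look.py|tail -1; python3 wl.py
```

```text
scene [ 0.5084 -0.1976] 0.0404 90 stem [ 0.571  -0.2151] ang 74.4
wrist [268.6366676  290.09473391] 3589 [ 0.47547716 -0.19527594] -98.48367816668286
```

send_rows(motion=[-1,0.002,-0.008,0,0,0,0,-1,0.004,-0.015,0,0,0,0,-1,0.004,-0.02,0,0,0,0,-1,0.004,-0.02,0,0,0,0])

```text
time: 13.6
position: [0.4854, -0.1791, 0.0738]
tool_rot: [-3.142, -0.0, 3.142]
contact_force: [2.5, 3.8, 1.9]
grip_width: 0.0001
```

```bash
python3 wl.py
```

```text
wrist [267.57333712 290.2532689 ] 3518 [ 0.47458862 -0.20127187] -95.39843037146403
```

send_rows(motion=[-1,0,0.1,0,0,0,0,-1,0,0.18,0,0,0,0,-1,0,0.18,0,0,0,0])

```text
time: 13.95
position: [0.4842, -0.1321, 0.0732]
tool_rot: [3.141, -0.003, -3.139]
contact_force: [-0.4, -0.2, -0.3]
grip_width: 0.0002
```

```bash
python3 look.py|tail -3; python3 wl.py
```

```text
scene [0.5262 0.1988] 0.072 172 stem [0.5563 0.1412] ang 27.6
scene [0.5542 0.0327] 0.0668 141 stem [ 0.5567 -0.0323] ang 2.2
scene [ 0.5112 -0.2018] 0.0306 71 stem [ 0.5749 -0.2147] ang 78.5
wrist [169.34546576 304.32819247] 4863 [ 0.48072511 -0.20043864] -93.83523637622524
wrist [614.73513085 424.69706582] 1261 [0.54725569 0.01363811] 162.72448379012175
```

send_rows(motion=[-1,0,-0.1,0,0,0,0,-1,0,-0.17,0,0,0,0,-1,0,-0.188,0,0,0,0,-1,0,-0.196,0,0,0,0,-1,0,-0.196,0,0,0,0])

```text
time: 14.6
position: [0.4851, -0.183, 0.0736]
tool_rot: [-3.142, -0.001, 3.141]
contact_force: [-0.3, -0.5, -0.8]
grip_width: -0.0
```

send_rows(motion=[-1,0,0.15,0,0,0,0,-1,-0.06,0.15,-0.2,0,0,0,-1,-0.16,0.1,-0.36,0,0,0,-1,-0.16,0,-0.45,0,0,0,-1,-0.16,0,-0.45,0,0,0])

```text
time: 15.1
position: [0.5283, -0.1876, 0.1904]
tool_rot: [-3.137, 0.008, 3.138]
contact_force: [0.0, -0.9, -1.5]
grip_width: -0.0003
```

```bash
python3 look.py; python3 wl.py
```

```text
15.1 [ 0.5283 -0.1876  0.1904] [ 0.0481 -0.9392 -1.4633]
top [0.5233 0.1967] 0.0682 224 stem [0.5526 0.1387] ang 26.8
top [0.5523 0.0329] 0.0655 226 stem [ 0.5536 -0.0321] ang 1.2
scene [0.5259 0.1988] 0.0739 172 stem [0.5566 0.1416] ang 28.2
scene [0.5544 0.0325] 0.0668 142 stem [ 0.5567 -0.0324] ang 2.0
scene [ 0.5127 -0.2045] 0.0271 64 stem [ 0.5768 -0.2157] ang 80.1
wrist [289.30902461 195.15405652] 2194 [ 0.49005929 -0.20538127] -87.55842010268347
wrist [587.11093502 275.53301638] 1893 [0.55342937 0.03074035] -179.39908969276996
```

send_rows(motion=[-1,-0.06,0.2,0,0,0,0,-1,-0.115,0.4,0,0,0,0,-1,-0.115,0.6,0,0,0,0,-1,-0.115,0.75,0,0,0,0,-1,-0.115,0.8,0,0,0,0])

```text
time: 15.75
position: [0.5527, 0.0243, 0.1846]
tool_rot: [3.139, -0.003, -3.133]
contact_force: [-0.0, -0.6, 0.4]
grip_width: -0.0002
```

send_rows(motion=[-1,0,0.2,0,0,0,0,-1,0,0.4,0,0,0,0,-1,0,0.6,0,0,0,0,-1,0,0.75,0,0,0,0,-1,0,0.8,0,0,0,0])

```text
time: 16.25
position: [0.552, 0.2227, 0.1848]
tool_rot: [3.14, -0.002, -3.135]
contact_force: [0.1, 0.5, -0.2]
grip_width: -0.0001
```

```bash
python3 look.py; python3 wl.py; python3 - <<'E'
from h import *
print(status.state()["position"])
E
```

```text
16.25 [0.552  0.2227 0.1848] [ 0.1089  0.5076 -0.2491]
top [0.5236 0.1961] 0.0681 221 stem [0.5534 0.1384] ang 27.3
top [0.5525 0.0332] 0.0654 221 stem [ 0.5543 -0.0318] ang 1.6
top [ 0.4892 -0.2049] 0.0672 210 stem [ 0.5541 -0.2022] ang 92.4
scene [0.5262 0.1985] 0.0719 169 stem [0.5566 0.1411] ang 28.0
scene [0.5539 0.0322] 0.0668 150 stem [ 0.5557 -0.0328] ang 1.6
scene [ 0.5127 -0.2045] 0.0271 64 stem [ 0.5768 -0.2157] ang 80.1
wrist [287.80732265 207.1395881 ] 2185 [0.52556652 0.19561108] -152.6997964668429
wrist [ 78.94205698 243.11298889] 2071 [0.55392893 0.03400935] -178.27379735776432
[0.55354182 0.21636177 0.1852971 ]
```

send_rows(motion=[-1,-0.012,0.008,0.15,0,0,0,-1,-0.012,0.008,0.3,0,0,0,-1,-0.012,0.008,0.4,0,0,0,-1,-0.012,0.008,0.446,0,0,0,-1,-0.012,0.008,0.446,0,0,0])

```text
time: 16.9
position: [0.5565, 0.2163, 0.0735]
tool_rot: [-3.139, -0.003, 3.139]
contact_force: [-0.1, 0.1, -0.1]
grip_width: -0.0
```

send_rows(motion=[-1,0.03,-0.015,0,0,0,0,-1,0.052,-0.023,0,0,0,0,-1,0.08,-0.026,0,0,0,0,-1,0.113,-0.035,0,0,0,0,-1,0.146,-0.048,0,0,0,0])

```text
time: 17.4
position: [0.5246, 0.2079, 0.077]
tool_rot: [3.139, 0.009, 3.142]
contact_force: [8.6, 0.7, 1.6]
grip_width: 0.0
```

```bash
python3 look.py; python3 wl.py
```

```text
17.4 [0.5246 0.2079 0.077 ] [8.5779 0.7097 1.5782]
top [0.5038 0.1956] 0.0546 137 stem [0.5392 0.1411] ang 33.0
top [0.5524 0.0332] 0.0654 222 stem [ 0.5543 -0.0318] ang 1.7
top [ 0.4891 -0.2048] 0.0672 211 stem [ 0.554  -0.2022] ang 92.3
scene [0.5127 0.1871] 0.0675 122 stem [0.5574 0.1398] ang 43.4
scene [0.5539 0.0322] 0.0668 149 stem [ 0.5556 -0.0328] ang 1.6
scene [ 0.5127 -0.2045] 0.0271 64 stem [ 0.5768 -0.2157] ang 80.1
wrist [275.24541364 283.74402908] 5778 [0.51018694 0.18788123] -139.6526229263071
wrist [ 18.33981281 363.69114471] 1389 [0.55203421 0.06236454] -134.56585249807173
```

Same pattern as before; continue round the arc.

send_rows(motion=[-1,0.032,-0.017,0,0,0,0,-1,0.062,-0.04,0,0,0,0,-1,0.089,-0.067,0,0,0,0,-1,0.11,-0.093,0,0,0,0,-1,0.11,-0.093,0,0,0,0])

```text
time: 18.05
position: [0.4949, 0.1847, 0.0763]
tool_rot: [3.139, 0.004, 3.142]
contact_force: [3.9, 3.9, 1.8]
grip_width: 0.0002
```

send_rows(motion=[-1,0.015,-0.024,0,0,0,0,-1,0.025,-0.04,0,0,0,0,-1,0.03,-0.055,0,0,0,0,-1,0.03,-0.06,0,0,0,0,-1,0.03,-0.06,0,0,0,0])

```text
time: 18.55
position: [0.4858, 0.1698, 0.0751]
tool_rot: [3.14, 0.0, -3.141]
contact_force: [2.2, 3.0, 1.6]
grip_width: -0.0002
```

```bash
python3 look.py; python3 wl.py
```

```text
18.55 [0.4858 0.1698 0.0751] [2.1702 2.9599 1.6398]
top [0.4664 0.149 ] 0.0226 65 stem [0.5283 0.1293] ang 72.3
top [0.5524 0.0332] 0.0654 222 stem [ 0.5543 -0.0318] ang 1.7
top [ 0.4892 -0.2049] 0.0672 210 stem [ 0.5541 -0.2022] ang 92.4
scene [0.4854 0.1467] 0.0703 192 stem [0.5496 0.1366] ang 81.1
scene [0.5539 0.0325] 0.0668 149 stem [ 0.5563 -0.0324] ang 2.1
scene [ 0.5127 -0.2045] 0.0271 64 stem [ 0.5768 -0.2157] ang 80.1
wrist [269.37717051 291.07429547] 3513 [0.47567057 0.14789343] -100.45141605753396
wrist [ 27.90807453 421.93416149] 1610 [0.54826833 0.02199835] 19.14022056993258
```

send_rows(motion=[-1,0.003,-0.012,0,0,0,0,-1,0.005,-0.024,0,0,0,0,-1,0.006,-0.033,0,0,0,0,-1,0.006,-0.035,0,0,0,0,-1,0.006,-0.035,0,0,0,0])

```text
time: 19.2
position: [0.4838, 0.16, 0.0747]
tool_rot: [-3.141, -0.001, -3.142]
contact_force: [0.3, 4.1, 2.7]
grip_width: -0.0
```

send_rows(motion=[-1,0,0.15,0,0,0,0,-1,-0.06,0.15,-0.2,0,0,0,-1,-0.16,0.1,-0.36,0,0,0,-1,-0.16,0,-0.45,0,0,0,-1,-0.16,0,-0.45,0,0,0])

```text
time: 19.7
position: [0.5264, 0.1549, 0.1899]
tool_rot: [-3.14, 0.004, 3.135]
contact_force: [-0.3, -1.2, -0.5]
grip_width: 0.0002
```

```bash
python3 look.py; python3 wl.py; python3 -c "
from h import *
print(status.state()['position'])"
```

```text
19.7 [0.5264 0.1549 0.1899] [-0.2696 -1.1917 -0.4783]
top [0.4887 0.1373] 0.0677 208 stem [0.5537 0.1374] ang 90.0
top [0.5524 0.0334] 0.0655 222 stem [ 0.5546 -0.0315] ang 2.0
top [ 0.4892 -0.2049] 0.0672 209 stem [ 0.5542 -0.2021] ang 92.5
scene [0.4842 0.1375] 0.0711 197 stem [0.5491 0.1338] ang 86.8
scene [0.5539 0.0323] 0.0668 151 stem [ 0.5558 -0.0327] ang 1.7
scene [ 0.5127 -0.2045] 0.0271 64 stem [ 0.5768 -0.2157] ang 80.1
wrist [291.06924829 198.07562642] 2195 [0.48967391 0.13762858] -90.09393558333582
wrist [162.11811441 279.11228814] 1888 [0.55358034 0.03319182] -178.21570932316877
[0.52264967 0.15945102 0.18593592]
```

send_rows(motion=[-1,0.07,-0.2,0,0,0,0,-1,0.15,-0.4,0,0,0,0,-1,0.15,-0.6,0,0,0,0,-1,0.15,-0.78,0,0,0,0,-1,0.15,-0.84,0,0,0,0])

```text
time: 20.35
position: [0.4844, -0.0548, 0.1859]
tool_rot: [-3.139, -0.004, 3.136]
contact_force: [0.0, 1.1, 0.8]
grip_width: 0.0003
```

send_rows(motion=[-1,0,-0.2,0,0,0,0,-1,0,-0.4,0,0,0,0,-1,0,-0.6,0,0,0,0,-1,0,-0.77,0,0,0,0,-1,0,-0.82,0,0,0,0])

```text
time: 20.85
position: [0.4845, -0.2593, 0.1858]
tool_rot: [-3.14, -0.003, 3.136]
contact_force: [-0.7, -0.5, 0.2]
grip_width: 0.0001
```

send_rows(motion=[-1,0,0,0.15,0,0,0,-1,0,0,0.3,0,0,0,-1,0,0,0.4,0,0,0,-1,0,0,0.446,0,0,0,-1,0,0,0.446,0,0,0])

```text
time: 21.35
position: [0.4853, -0.2532, 0.0737]
tool_rot: [3.139, -0.004, -3.14]
contact_force: [-0.3, -0.0, 0.1]
grip_width: 0.0002
```

```bash
python3 -c "
from h import *
optics.grab_frame('top');s=status.state();print(s['position'],s['contact_force'])"
```

```text
[ 0.48638611 -0.25407677  0.07524116] [-0.29467154  0.03307594  0.59794671]
```

send_rows(motion=[-1,0,0.06,0,0,0,0,-1,0,0.09,0,0,0,0,-1,0,0.105,0,0,0,0,-1,0,0.112,0,0,0,0,-1,0,0.114,0,0,0,0])

```text
time: 21.9
position: [0.4875, -0.2274, 0.0766]
tool_rot: [-3.14, 0.002, 3.141]
contact_force: [0.9, -4.0, 2.4]
grip_width: -0.0001
```

```bash
python3 wl.py;python3 look.py|head -4
```

```text
wrist [369.41543514 286.88861522] 3654 [ 0.47629869 -0.20534232] -83.97048657465437
21.95 [ 0.4875 -0.2275  0.0765] [ 1.197  -3.4306  1.9926]
top [0.4888 0.1373] 0.0677 210 stem [0.5538 0.1371] ang 89.9
top [0.5525 0.0333] 0.0654 221 stem [ 0.5545 -0.0317] ang 1.8
top [ 0.467  -0.2049] 0.0251 74 stem [ 0.5304 -0.1908] ang 102.5
```

send_rows(motion=[-1,0,0.005,0,0,0,0,-1,0,0.01,0,0,0,0,-1,0,0.01,0,0,0,0])

```text
time: 22.35
position: [0.4869, -0.2242, 0.076]
tool_rot: [-3.141, 0.0, 3.141]
contact_force: [1.0, -4.5, 3.1]
grip_width: 0.0
```

send_rows(motion=[-1,0,-0.1,0,0,0,0,-1,0,-0.15,-0.1,0,0,0,-1,0,-0.15,-0.3,0,0,0,-1,0,-0.15,-0.45,0,0,0,-1,0,-0.15,-0.45,0,0,0])

```text
time: 22.85
position: [0.4891, -0.2615, 0.1924]
tool_rot: [-3.141, 0.006, -3.141]
contact_force: [-0.2, 0.1, 0.0]
grip_width: -0.0002
```

send_rows(motion=[-1,0.3,0.2,-0.1,0,0,0,-1,0.3,0.4,-0.2,0,0,0,-1,0.3,0.6,-0.2,0,0,0,-1,0.3,0.75,-0.2,0,0,0,-1,0.3,0.75,-0.2,0,0,0])

```text
time: 23.35
position: [0.4096, -0.0686, 0.2375]
tool_rot: [3.139, -0.003, -3.135]
contact_force: [0.8, -0.3, -0.3]
grip_width: 0.0001
```

```bash
python3 wl.py;python3 look.py; python3 -c "
from h import *
cv2.imwrite('pics/fin.png',optics.grab_frame('top')[:,:,::-1])"
```

```text
wrist [ 93.79585153 169.02729258] 916 [ 0.35835125 -0.26632011] 8.270896185632347
wrist [183.9811784  304.90425532] 1222 [ 0.48905621 -0.20053345] -91.37465568621492
wrist [524.33714722 305.88710908] 1311 [0.48851262 0.13536705] -89.52003161032312
23.4 [ 0.4098 -0.0666  0.2375] [0.6747 3.4815 0.6648]
top [0.4888 0.1372] 0.0677 208 stem [0.5538 0.1371] ang 89.9
top [0.5524 0.0332] 0.0654 222 stem [ 0.5543 -0.0318] ang 1.7
top [ 0.5073 -0.2039] 0.0547 76 stem [ 0.571  -0.1909] ang 101.6
scene [0.4848 0.1371] 0.0688 177 stem [0.5498 0.1349] ang 88.0
scene [0.5541 0.0327] 0.0667 155 stem [ 0.5553 -0.0323] ang 1.1
scene [ 0.5112 -0.2021] 0.0305 70 stem [ 0.5751 -0.2141] ang 79.3
```

View pics/fin.png

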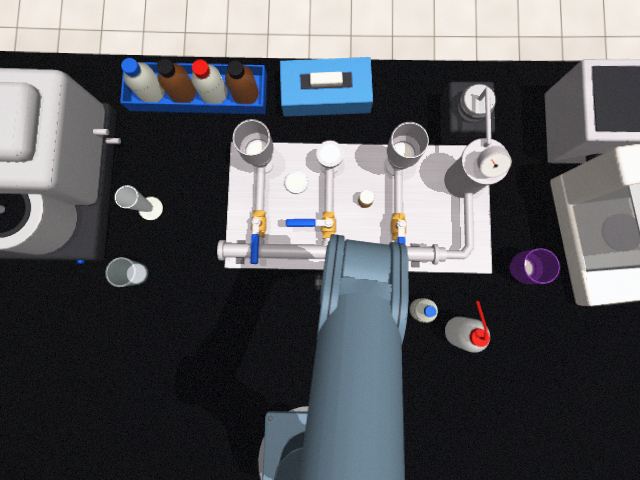

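```bash
python3 -c "
from station import ticket,status
print(ticket.close_job(),status.state()['time'])"
```

```text
the job is handed in; nothing more can be done
the job is handed in; nothing more can be done
```

I pushed the bare (middle) lever shut first, then the right and left funnel levers open, using the closed fingertips and contact forces of about 10 N or less. The job was handed in at about 23.5 s, with the arm raised clear of everything.

| Lever | Final angle from the camera images | Target |
|---|---|---|
| Bare place (middle) | about 1.1–1.7° | 0° |
| Left funnel | about 90° (scene camera alone gave 88°) | 90° |
| Right funnel | about 89° | 90° |

- **Right lever:** my first push took it to about 92.4°, short of its stop at about 92.9°, so I nudged it back. The arm then partly hid it from the top camera, so the 89° rests on the wrist camera alone (88.6°, with a small allowance for viewing angle).
- **Fingertip height:** the closed fingertips acted higher than the stated 14 mm ahead of the TCP. Two early passes at the bare lever slid over the top of it, one with about 8 N upward force. I lowered the tool and the pushes then worked.
- **Surroundings:** in the last top picture, the funnels and the bystanders it shows stand where they were.

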